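# Clamp the video card and hold the leak sniffer over its shield can

## Robot

A 6-joint arm with a two-finger parallel gripper is mounted at the origin on the work surface. World frame = base frame: x ahead of the robot, y to its left, z up, the work surface at z = 0. Lengths are in m, angles in rad, forces in N, time in s.
With the tool pointing down it reaches from about 0.425 to 0.95 m from the base axis. Payload 3.5 kg.
Tool frame: the origin (TCP) lies between the finger pads; the fingertips stand 14 mm ahead of it and the grasp point (between the pads) lies 5 mm behind it; z points along the fingers, y is the direction in which the jaws open and shut (so a half turn about z gives the same grasp; the last joint's range is limited). The gripper opens to 85 mm and grips with 20 to 120 N. Pads are 22 mm wide; open, the fingers measure 114 mm over their backs; the gripper's body (76 mm by 85 mm) begins 54 mm behind the grasp point. The pads swing forward as they close: fully open they stand 13 mm farther back than shut.
Start: joints at [1.199, 0.286, 1.577, -0, 1.279, -0.15], TCP at [0.148, 0.658, 0.245] pointing down, gripper open.
Joint ranges: [-2.77, 2.77], [-0.9, 2.22], [0.21, 2.48], [-1.53, 4.67], [0.24, 2.81], [-2.84, 2.84]. Speed limits (rad/s): [2.79, 2.79, 3.14, 3.14, 3.14, 3.14].

## Interface

Orientations are given as a unit quaternion [x, y, z, w].
In Python, from plant import ctrl gives the robot as it stands. The module is installed in compiled form; this text tells all that it offers.
- The arm moves only by the tool servo_tool, never from a script. Its argument "increments" is text: rows parted by semicolons, each of 7 numbers parted by spaces: the turn, a rotation vector about the tool's x, y, z in rad, then the shift along the tool's x, y, z in cm, then the finger opening in cm, from 0 to 8.54. In form: ax ay az dx dy dz claw; .... A call has 1 to 10 rows; each row is the pose to reach, as a shift and turn from the pose commanded when the call began, along the tool's axes at that moment; what a row does not reach only later rows make up. A row lasts 1/12 s, in which the tool goes at most 41.7 mm and 7.16 degrees, less where a joint would pass 70% of its speed; a pose out of reach is approached as far as the arm can. A call with a gripper value outside its range is refused whole. The fingers move at their own pace and stop on an object; "grip_force" is the grip in N (left out, the last holds). Time passes only in rows, so rows that repeat a pose let the fingers close. It gives the time, the measured TCP pose, the force and the opening at its end, in the units of the state.
- ctrl.get_state(): the state, without advancing time (a new reading comes with each control period).
- ctrl.read_camera(name): name is "scene" or "top" or "wrist"; returns (picture, depth): 420x560x3 uint8, red, green, blue; 420x560 float32, m along the optical axis (not along the pixel's ray), 0 where there is no reading.
- ctrl.camera_info(name): a dict with "camera_matrix" (3x3 intrinsics, pixels), "world_to_cam" (4x4, takes a point from world to camera coordinates). Camera axes: x right, y down, z forward; pixel columns grow to the right and rows downward; lengths in m; the calibration is good to about 2 mm. The wrist camera is an equidistant fisheye: a pixel r from the principal point sees the ray r / f radians off the axis. A picture is of the moment at which its call begins: read the wrist's pose just before it. camera_info takes no time and is no camera call; for the wrist camera it gives the pose at the moment of the call.
- ctrl.sign_off(): hands the job in, once; it reports no verdict.
The state is a dict: "time": time; "qpos": joint angles; "dq": joint speeds; "joint_efforts": joint torques, N m; "eef_pos": TCP position; "tcp_rot": TCP orientation; "contact_force": force on the tool from outside, world axes, zero at the start; "wrist_torque": the same for the moment, N m; "opening": opening from 0.0 (shut) to 1.0 (fully open).
Only numpy, scipy, OpenCV 4.12 (cv2) and the standard library are available. Lean on these libraries where they do the work, as an engineer would, in place of code of your own. Each camera call takes 0.05 s, during which the arm holds its last target.

## Task

The plug-in video card is lying loose in the board holder: clamp it by flipping the holder's red cam lever fully over, outward and down. Then take the orange leak sniffer out of its stand, carry it over the tall parts on the card and finish holding it, still and upright, with its yellow loop tip centred over the silver shield can, the tip's wide side in line with the can's long side and about 5 mm of air between tip and can. The program finishes while the gripper still holds the sniffer there; neither sniffer nor gripper may touch the card at any time, and the multimeter, spare module, screwdriver and screw jar stay where they are.

Things in the scene. Friction and masses are not known exactly. Their poses are not given: they have to be found in the camera images.
- holder: Fixed aluminium board holder: base 150 (x) by 176 mm (y), 16 mm high, two dark steel jaws 120 mm long in x, 49 mm high, carrying the card. Origin on the bench midway between the jaws. Fixed jaw on the +y side; sliding jaw and, outside it, the cam lever on the -y side; the lever's fork ends at y -101 mm, 56 mm high. May swap sides with the stand; turned up to 0.25 rad.
- jaw_pad: Black rubber pad on the face of the sliding jaw, 116 mm long (x), 9 mm high; its origin coincides with the holder's origin when the lever is at 0. The cam moves jaw and pad up to 5 mm towards +y of the holder, so that the springy pad squeezes the card against the fixed jaw (about 15 N with the lever fully over). Only the lever moves the jaw.
- cam_lever (a joint): Angle of the red cam lever in rad: 0 stands straight up (open), 1.45 is its end stop, folded outward (away from the card, towards -y of the holder) to almost level. It starts between 0 and 0.25. It has friction and stays where it is left; pushing it over at the handle takes about 3 to 5 N. Over 1.25 counts as fully over.
- lever_pivot (a point): Hinge axis of the lever, 46 mm above the bench, at y -87 mm of the holder; the axis runs along x of the holder. x, y, z axes are those of the holder.
- lever_handle (a point): Centre of the lever's handle, a red barrel 16 mm in diameter and 32 mm long (along the holder's x), 64 mm from the pivot. Between pivot and handle runs a flat red arm 14 mm wide (x) and 9 mm thick. The axes turn with the lever: z points from pivot to handle.
- card: Loose plug-in video card, 0.3 kg: green board 160 (x) by 100 mm (y), 2 mm thick; grey front panel on the -x edge, 128 mm wide, top 34 mm above the board's underside, with four coaxial sockets. Origin at the centre of the underside, 40 mm above the bench; axes parallel to the holder's. Beside the can stand a heat sink and capacitors; all else is under 14 mm.
- can_top (a point): Centre of the top face of the silver shield can on the card; the can is 44 mm long (x) by 26 mm (y) and its top lies 12 mm above the board's underside (52 mm above the bench). Axes as the card's: x along the can's long side, z up.
- heat_sink_top (a point): Centre of the top of the black finned heat sink on the card, 62 mm (x) by 18 mm (y), at the +y side of the can; 36 mm above the board's underside (76 mm above the bench).
- capacitor_top (a point): Top centre of the middle one of three blue capacitors (16 mm diameter, 22 mm apart along x), at the -y side of the can; 30 mm above the board's underside (70 mm above the bench).
- stand: Fixed sniffer stand: round dark base 90 mm in diameter, 8 mm thick, with an upright black tube in the middle (outer diameter 41 mm, inner 33 mm, rim 70 mm above the bench). Origin at the centre of the underside.
- sniffer: Leak sniffer, 165 mm long, about 0.16 kg, upright in the stand, tip down. Origin: centre of the tip's lower end, 15 mm above the bench in the stand; z up. From there: yellow tip 24 (x) by 5 mm (y), 20 mm high; thin neck; collar 44 mm wide from 55 to 61 mm, resting on the stand's rim; orange body 32 (x) by 24 mm (y) from 61 to 165 mm. x is the wide side; both ways round are equal.
- multimeter: Yellow and black multimeter, 78 by 160 by 34 mm, lying on the bench; leave alone. Origin at the centre of its underside.
- spare_module: Flat dark module with a grey panel, 100 by 160 by 28 mm, lying beyond the holder; leave alone. Origin at the centre of its underside.
- screwdriver: Screwdriver lying on the bench, under 30 mm high; leave alone.
- screw_jar: Small steel jar with a blue cap, 42 mm in diameter, 50 mm high, upright on the bench; leave alone. Origin at the centre of its underside.
Things that resemble listed ones, but are neither listed nor needed, are in the scene too. There is more than one size of the sniffer; the job needs the middle-sized.

How it is judged:
By the outcome, as a careful person would: the job done as asked, in the order asked, and still so for the second after the job is handed in, while the arm keeps its last pose, push and grip.
It also fails if it takes over 61 s, if anything falls off the work surface, if the arm or the gripper's body presses on something with over 40 N, if the wrist force passes 120 N, or if a joint passes its speed limit or range.

## Working session

There is one attempt and no reset: what is moved stays moved. The work goes in short steps, Python scripts to look and compute and a tool call to move; the robot and the scene stay as the last step left them, time stands still between calls to the robot, and variables do not carry over. Pictures are saved under pics/ and viewed, and the job is handed in when it is done.

Besides the shell and the picture viewer there is one more tool, called after "Call:" by a JSON object that holds its "name" and its "arguments". servo_tool: Moves the arm, as the interface text tells. Its arguments: {"type":"object","properties":{"increments":{"type":"string"},"grip_force":{"type":"number"}},"required":["increments"]}

```bash
mkdir -p pics
python3 - <<'E'
from plant import ctrl
import cv2, numpy as np
s=ctrl.get_state(); print({k:np.round(v,3).tolist() for k,v in s.items()})
for n in ["scene","top","wrist"]:
    i=ctrl.camera_info(n); print(n,np.round(i["camera_matrix"],2).tolist(),np.round(i["world_to_cam"],4).tolist())
    p,d=ctrl.read_camera(n); cv2.imwrite(f"pics/{n}0.png",p[:,:,::-1]); np.savez(f"{n}0.npz",p=p,d=d,K=i["camera_matrix"],T=i["world_to_cam"])
E
ls
```

```text
{'time': 0.0, 'qpos': [1.199, 0.287, 1.578, 0.0, 1.279, -0.15], 'dq': [-0.001, 0.002, -0.0, -0.001, 0.001, -0.001], 'joint_efforts': [-0.0, -40.599, -29.262, -0.0, 0.006, -0.0], 'eef_pos': [0.148, 0.658, 0.244], 'tcp_rot': [0.111, 0.994, -0.001, -0.0], 'contact_force': [-0.451, 0.429, -0.445], 'wrist_torque': [0.018, 0.002, -0.027], 'opening': 1.001}
scene [[406.69, 0.0, 276.12], [0.0, 406.69, 208.59], [0.0, 0.0, 1.0]] [[0.8647, 0.5022, -0.013, -0.5534], [0.4159, -0.7302, -0.542, -0.1426], [-0.2816, 0.4633, -0.8403, 1.1641], [0.0, 0.0, 0.0, 1.0]]
top [[432.52, 0.0, 278.0], [0.0, 432.52, 209.2], [0.0, 0.0, 1.0]] [[0.0171, -0.9998, 0.011, 0.0406], [-0.9945, -0.0181, -0.1029, 0.6072], [0.103, -0.0091, -0.9946, 1.1512], [0.0, 0.0, 0.0, 1.0]]
wrist [[325.19, 0.0, 275.92], [0.0, 325.19, 212.22], [0.0, 0.0, 1.0]] [[0.2201, 0.9755, -0.0016, -0.6746], [0.9235, -0.2079, 0.3222, -0.0408], [0.314, -0.0724, -0.9467, 0.3795], [0.0, 0.0, 0.0, 1.0]]
pics
scene0.npz
top0.npz
wrist0.npz
```

View pics/scene0.png

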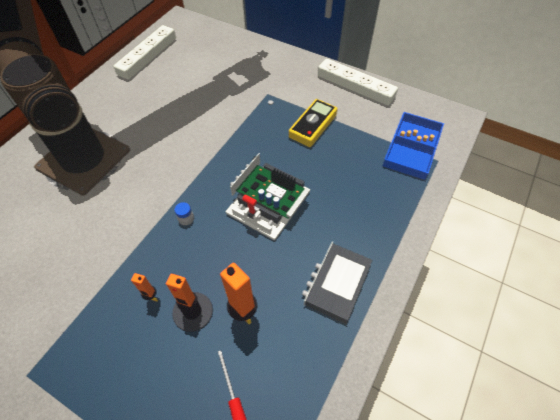

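View pics/top0.png

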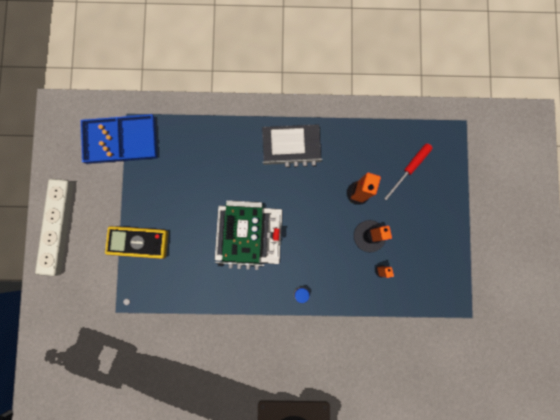

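View pics/wrist0.png

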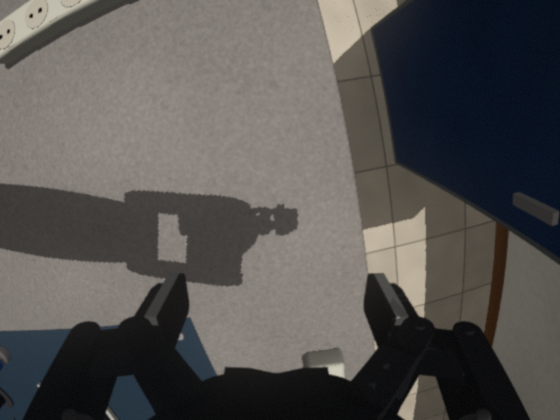

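The three sniffer-like things are: the small one at scene (145,287) / top (386,271), the middle one at scene (181,292) / top (380,233) on the wide round base, and the large one at scene (238,285) / top (370,185). I choose the middle one. The holder is at top (248,235), with its red lever on the right side, which is world -y.

```bash
cat > h.py <<'E'
import numpy as np, cv2
def load(n): 
    z=np.load(n+".npz"); return z["p"],z["d"],z["K"],z["T"]
def ray(K,T,u,v):
    R=T[:3,:3]; c=-R.T@T[:3,3]; d=R.T@np.array([(u-K[0,2])/K[0,0],(v-K[1,2])/K[1,1],1.]); return c,d
def onz(K,T,u,v,z):
    c,d=ray(K,T,u,v); return c+d*(z-c[2])/d[2]
def pd(K,T,u,v,dep):
    c,d=ray(K,T,u,v); return c+d*dep
def proj(K,T,P):
    q=T[:3,:3]@P+T[:3,3]; return K[:2,:2]@(q[:2]/q[2])+K[:2,2]
def tri(*obs):
    A=np.zeros((3,3));b=np.zeros(3)
    for K,T,u,v in obs:
        c,d=ray(K,T,u,v); d/=np.linalg.norm(d); M=np.eye(3)-np.outer(d,d); A+=M;b+=M@c
    return np.linalg.solve(A,b)
E
python3 - <<'E'
from h import *
for n,(u,v,w,h) in {"top0":(205,190,90,90),"scene0":(215,145,110,100)}.items():
    p,d,K,T=load(n); c=p[v:v+h,u:u+w,::-1]; cv2.imwrite(f"pics/{n}_hold.png",cv2.resize(c,None,fx=6,fy=6,interpolation=cv2.INTER_CUBIC))
for n,(u,v,w,h) in {"top0":(340,160,70,125),"scene0":(120,255,145,85)}.items():
    p,d,K,T=load(n); c=p[v:v+h,u:u+w,::-1]; cv2.imwrite(f"pics/{n}_st.png",cv2.resize(c,None,fx=4.5,fy=4.5,interpolation=cv2.INTER_CUBIC))
p,d,K,T=load("top0")
hsv=cv2.cvtColor(p,cv2.COLOR_RGB2HSV)
def comps(m,name,mn=15):
    n,l,s,c=cv2.connectedComponentsWithStats(m.astype(np.uint8))
    for i in range(1,n):
        if s[i,4]>=mn:
            dd=np.median(d[l==i]); print(name,np.round(c[i],1),s[i],np.round(pd(K,T,*c[i],dd),3))
H,S,V=hsv[...,0].astype(int),hsv[...,1],hsv[...,2]
comps((H>5)&(H<16)&(S>180)&(V>110),"orange")
comps(((H<5)|(H>174))&(S>150)&(V>90),"red",8)
E
```

```text
orange [369.5 184. ] [355 173  25  24 304] [ 0.647 -0.155  0.233]
orange [383.  232.9] [374 226  17  14 173] [ 0.539 -0.199  0.176]
orange [387.1 271.7] [381 267  12  10  90] [ 0.445 -0.222  0.123]
red [418.5 158. ] [405 144  27  30 305] [ 0.759 -0.34   0.021]
red [275.8 234. ] [273 229   7  11  63] [0.535 0.056 0.114]
red [156.7 235.9] [155 234   5   5  18] [0.528 0.377 0.035]
```

```bash
ls pics
```

```text
scene0.png
scene0_hold.png
scene0_st.png
top0.png
top0_hold.png
top0_st.png
wrist0.png
```

View pics/top0_hold.png

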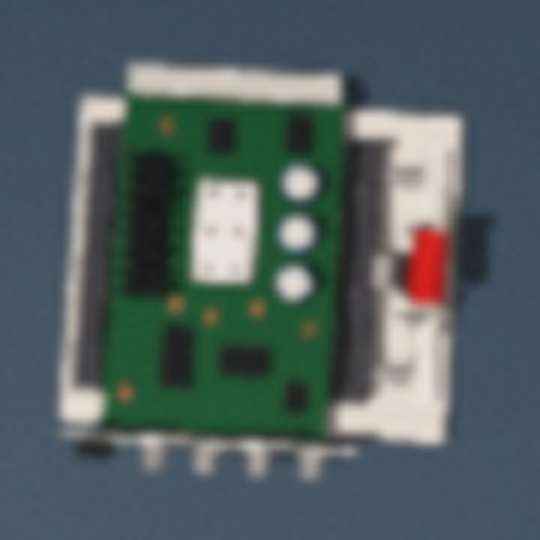

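View pics/scene0_hold.png

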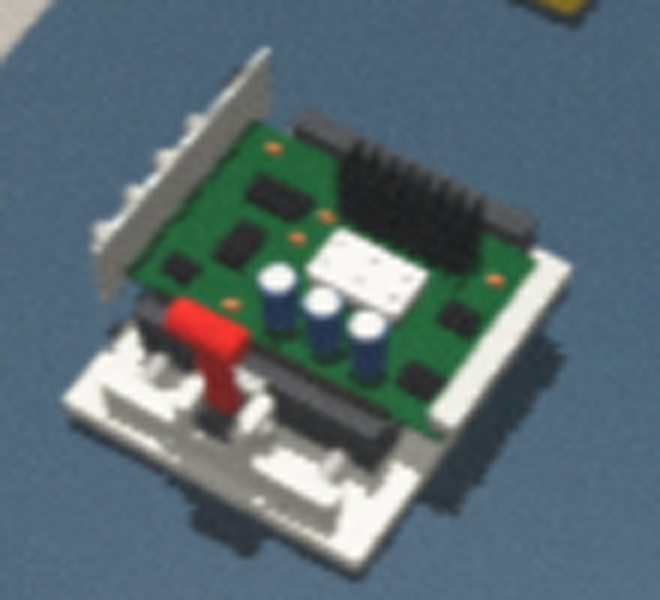

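View pics/top0_st.png

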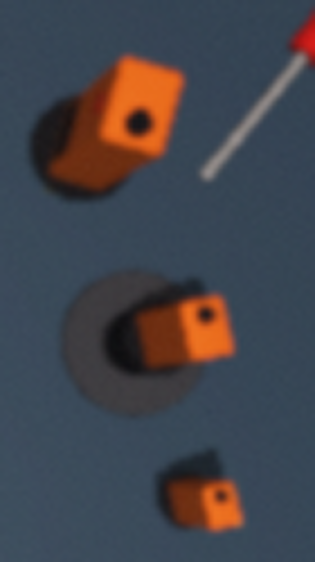

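View pics/scene0_st.png

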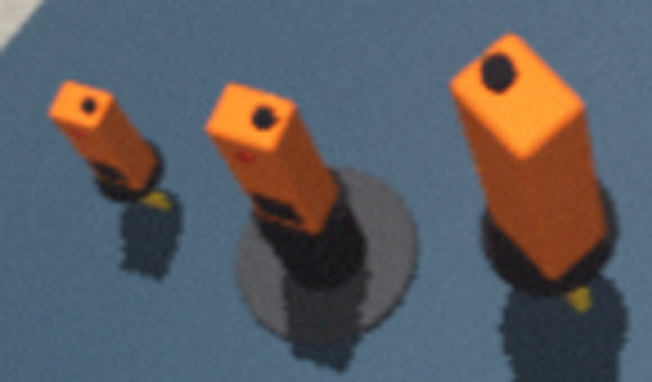

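Middle sniffer: its top is at z = 0.176 against 0.180 expected, and it stands on the wide round base, so the choice holds. The holder's panel faces world -x and the lever is at -y. Next I measure the poses.

```bash
cat > m.py <<'E'
from h import *
def angfit(P):
    r=cv2.minAreaRect((P[:,:2]*1000).astype(np.float32)); return r
for n,roi in {"top0":(205,190,90,90),"scene0":(215,145,110,100)}.items():
    p,d,K,T=load(n); hsv=cv2.cvtColor(p,cv2.COLOR_RGB2HSV); H,S,V=[hsv[...,i].astype(int) for i in range(3)]
    R=np.zeros(H.shape,bool); u,v,w,h=roi; R[v:v+h,u:u+w]=1
    def blobs(m,mn):
        N,l,s,c=cv2.connectedComponentsWithStats((m&R).astype(np.uint8))
        return [(l==i) for i in range(1,N) if s[i,4]>=mn]
    # can: white, green around; 
    for b in blobs((S<40)&(V>190),8):
        ys,xs=np.nonzero(b); z=np.median(d[b]); c=pd(K,T,xs.mean(),ys.mean(),z)
        if b.sum()>2500: continue
        cont=cv2.findContours(b.astype(np.uint8),0,1)[0][0][:,0]
        P=np.array([onz(K,T,a,e,c[2]) for a,e in cont]); r=angfit(P)
        print(n,"white",b.sum(),xs.mean().round(1),ys.mean().round(1),c.round(4),"rect",np.round(r[0],1),np.round(r[1],1),round(r[2],1))
    b=((H>50)&(H<85)&(S>100)&R)
    b=cv2.morphologyEx(b.astype(np.uint8),cv2.MORPH_CLOSE,np.ones((3,3)))
    cont=max(cv2.findContours(b,0,1)[0],key=cv2.contourArea)[:,0]
    P=np.array([onz(K,T,a,e,.042) for a,e in cont]); r=angfit(P); print(n,"green",np.round(r[0],1),np.round(r[1],1),round(r[2],2))
    for b in blobs(((H<6)|(H>174))&(S>150)&(V>80),8):
        ys,xs=np.nonzero(b); print(n,"red",xs.mean(),ys.mean(),b.sum(),onz(K,T,xs.mean(),ys.mean(),.112).round(4), pd(K,T,xs.mean(),ys.mean(),np.median(d[b])).round(4))
        cc=pd
        Q=np.array([pd(K,T,x,y,d[y,x]) for y,x in zip(ys,xs)]); hh=Q[Q[:,2]>.1]; print("  handle pts",len(hh),hh.min(0).round(3),hh.max(0).round(3),hh.mean(0).round(3))
E
python3 m.py
```

```text
top0 white 95 244.0 203.5 [0.618  0.1431 0.0519] rect [618.  143.1] [86.3  7.6] 87.7
top0 white 18 221.2 208.1 [0.6084 0.2083 0.0153] rect [607.2 207.5] [ 8.3 13.8] 1.8
top0 white 167 274.0 217.0 [0.5861 0.0618 0.0153] rect [579.2  65.9] [58.2 41.5] 1.0
top0 white 8 254.5 220.0 [0.5728 0.1132 0.0676] rect [572.8 113.2] [5.6 5.6] 46.1
top0 white 133 242.0 228.2 [0.5514 0.1468 0.0509] rect [550.8 146.8] [40.2 21.4] 1.4
top0 white 10 254.0 228.2 [0.551  0.1139 0.0693] rect [550.3 113.9] [7.9 5.3] 1.3
top0 white 11 253.5 236.6 [0.5289 0.1146 0.0689] rect [529.2 114.7] [7.4 7.4] 46.2
top0 white 198 272.0 253.7 [0.485  0.0654 0.0168] rect [492.5  71. ] [60.  43.7] 1.0
top0 white 25 218.0 257.1 [0.4734 0.2129 0.0152] rect [473.7 211.6] [10.9 13.7] 1.0
top0 green [536.7 147.1] [101.1 146.3] 87.49
top0 red 275.8095238095238 234.03174603174602 63 [0.5348 0.0565 0.112 ] [0.5346 0.0565 0.1144]
  handle pts 61 [0.522 0.051 0.108] [0.548 0.064 0.121] [0.534 0.057 0.114]
scene0 white 26 216.7 147.4 [0.3105 0.2242 0.0008] rect [314.5 222.5] [14.5 26.8] 34.8
scene0 white 8 238.8 175.5 [0.4524 0.1332 
[... 176 characters left out ...]
0522] rect [553.5 139.6] [41.1 44.8] 85.3
scene0 white 156 297.8 201.3 [0.6197 0.1435 0.0526] rect [619.6 144.4] [93.4 14.7] 89.5
scene0 white 18 260.7 190.6 [0.5305 0.1144 0.072 ] rect [529.9 114.5] [12.4  9.1] 29.6
scene0 white 169 236.2 209.1 [0.4868 0.0621 0.0243] rect [490.1  63.8] [44.2 48.2] 87.6
scene0 white 20 257.0 213.3 [0.5511 0.0615 0.0558] rect [550.6  61.3] [17.   7.6] 80.6
scene0 white 202 271.5 227.5 [0.5921 0.0603 0.0237] rect [582.8  63.1] [48.3 62.9] 86.7
scene0 green [537.8 147.4] [ 99.6 148.9] 87.55
scene0 red 249.5655737704918 202.20491803278688 122 [0.5415 0.0502 0.112 ] [0.541  0.0509 0.1108]
  handle pts 86 [0.522 0.048 0.1  ] [0.554 0.06  0.122] [0.538 0.053 0.115]
```

Run:
```python
from h import *
obs=[]
for n,(u,v,w,h) in {"top0":(350,205,50,50),"scene0":(160,262,45,75)}.items():
    p,d,K,T=load(n); hsv=cv2.cvtColor(p,cv2.COLOR_RGB2HSV); H,S,V=[hsv[...,i].astype(int) for i in range(3)]
    R=np.zeros(H.shape,bool); R[v:v+h,u:u+w]=1
    o=R&(H>3)&(H<20)&(S>140)
    Z=np.zeros(H.shape); 
    for y,x in zip(*np.nonzero(R)): Z[y,x]=pd(K,T,x,y,d[y,x])[2]
    for lo in (190,215):
        b=(R&(H<20)&(V>lo)&(S>100)).astype(np.uint8); b=cv2.morphologyEx(b,cv2.MORPH_CLOSE,np.ones((3,3)))
        cs=cv2.findContours(b,0,1)[0]; c=max(cs,key=cv2.contourArea)[:,0]
        P=np.array([onz(K,T,a,e,.180) for a,e in c]); r=cv2.minAreaRect((P[:,:2]*1000).astype(np.float32))
        print(n,lo,b.sum(),"top face z.18 rect",np.round(r[0],1),np.round(r[1],1),round(r[2],1),"medZ",np.median(Z[b>0]).round(4))
    # base disc: grey, z<.02
    g=R&(S<60)&(V>40)&(Z<.02)
    ys,xs=np.nonzero(g); P=np.array([onz(K,T,a,e,.008) for a,e in zip(xs,ys)]); 
    (c,r)=cv2.minEnclosingCircle((P[:,:2]*1000).astype(np.float32)); print("disc",len(P),np.round(c,1),round(r,1))
```

```text
top0 190 89 top face z.18 rect [ 539.8 -203.9] [29.1 21. ] 13.7 medZ 0.1779
top0 215 64 top face z.18 rect [ 539.3 -204.1] [25.8 19.3] 11.0 medZ 0.1779
disc 497 [ 542.8 -213.1] 54.4
scene0 190 168 top face z.18 rect [ 542.5 -205.3] [30.6 23.4] 12.2 medZ 0.1805
scene0 215 148 top face z.18 rect [ 542.6 -205.3] [29.5 22.2] 13.4 medZ 0.1805
disc 637 [ 512.1 -192.2] 78.1
```

```bash
cat >> h.py <<'E'
from scipy.spatial.transform import Rotation as Ro
def delta(pos,yaw):
    """tool down, tool y at world yaw; prints turn rad, shift cm in tool axes"""
    from plant import ctrl
    s=ctrl.get_state(); R=Ro.from_quat(s["tcp_rot"]); y=np.array([np.cos(yaw),np.sin(yaw),0]); z=np.array([0,0,-1.]); x=np.cross(y,z)
    Rt=Ro.from_matrix(np.c_[x,y,z]); t=(R.inv()*Rt).as_rotvec(); d=R.inv().apply(np.array(pos)-s["eef_pos"])*100
    print("t",s["time"],"pos",np.round(s["eef_pos"],4),"yaw_y",np.arctan2(*R.as_matrix()[1::-1,1]).round(4),"F",np.round(s["contact_force"],1),"open",round(s["opening"],3)); print("turn",t.round(4),"shift cm",d.round(2)); return t,d
E
python3 -c "
from h import *
delta([.536,.086,.20],-.04)"
```

```text
t 0.15 pos [0.1483 0.658  0.2442] yaw_y 1.349 F [ 0.3 -0.9 -0.5] open 1.001
turn [-1.700e-03  1.000e-03  1.389e+00] shift cm [-50.41 -47.26   4.5 ]
```

Call:
{"name": "servo_tool", "arguments": {"increments": "0 0 0.12 -2.9 -2.7 0 0; 0 0 0.24 -5.8 -5.4 0 0; 0 0 0.36 -8.7 -8.2 0 0; 0 0 0.48 -11.6 -10.9 0 0; 0 0 0.6 -14.5 -13.6 0 0; 0 0 0.72 -17.4 -16.3 0 0; 0 0 0.84 -20.3 -19 0 0; 0 0 0.96 -23.2 -21.8 0 0; 0 0 1.08 -26.1 -24.5 0 0; 0 0 1.2 -29 -27.2 0 0"}}

```text
time: 0.98
eef_pos: [0.3719, 0.3275, 0.2452]
tcp_rot: [0.655, 0.756, 0.0, 0.0]
contact_force: [-0.2, -0.2, 0.8]
opening: 0.0
```

```bash
python3 -c "
from h import *
delta([.536,.086,.20],-.04)"
```

```text
t 0.9833 pos [0.3719 0.3275 0.2452] yaw_y 0.1434 F [-0.2 -0.2  0.8] open 0.0
turn [ 0.     -0.      0.1834] shift cm [-26.25  12.79   4.52]
```

Call:
{"name": "servo_tool", "arguments": {"increments": "0 0 0.05 -3.3 1.6 0.5 0; 0 0 0.1 -6.6 3.2 1 0; 0 0 0.18 -9.9 4.8 1.5 0; 0 0 0.18 -13.1 6.4 2 0; 0 0 0.18 -16.4 8 2.5 0; 0 0 0.18 -19.7 9.6 3 0; 0 0 0.18 -23 11.2 3.5 0; 0 0 0.18 -26.2 12.8 4.5 0; 0 0 0.18 -26.2 12.8 4.5 0"}}

```text
time: 1.73
eef_pos: [0.5388, 0.0845, 0.1984]
tcp_rot: [0.72, 0.694, -0.001, 0.0]
contact_force: [-0.5, -0.3, 0.2]
opening: -0.005
```

Run:
```python
from h import *
from plant import ctrl
i=ctrl.camera_info("wrist");p,d=ctrl.read_camera("wrist");cv2.imwrite("pics/w1.png",p[...,::-1]);np.savez("w1.npz",p=p,d=d,K=i["camera_matrix"],T=i["world_to_cam"])
delta([.536,.084,.104],-.04)
```

```text
t 1.7833 pos [0.5375 0.0866 0.1988] yaw_y -0.0356 F [0.4 0.4 0.7] open -0.003
turn [-0.0027  0.0002  0.0044] shift cm [-0.27 -0.12  9.48]
```

View pics/w1.png

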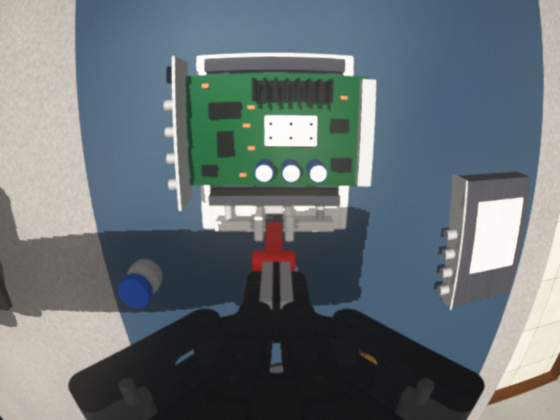

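The wrist view shows the can at (291,130), the red handle at (274,261) and its fork at about (273,222). The closed fingers sit over the handle's card side at (276,280). I refine the measurements from here with fisheye rays.

```bash
cat >> h.py <<'E'
def fray(K,T,u,v):
    R=T[:3,:3]; c=-R.T@T[:3,3]; a=np.array([u-K[0,2],v-K[1,2]]); r=np.linalg.norm(a); th=r/K[0,0]
    d=np.array([*(a/max(r,1e-9)*np.sin(th)),np.cos(th)]); return c,R.T@d
def fonz(K,T,u,v,z):
    c,d=fray(K,T,u,v); return c+d*(z-c[2])/d[2]
def wgrab(n):
    from plant import ctrl
    i=ctrl.camera_info("wrist");p,d=ctrl.read_camera("wrist");cv2.imwrite(f"pics/{n}.png",p[...,::-1]);np.savez(n+".npz",p=p,d=d,K=i["camera_matrix"],T=i["world_to_cam"])
def rectz(K,T,mask,z,f=fonz):
    c=max(cv2.findContours(mask.astype(np.uint8),0,1)[0],key=cv2.contourArea)[:,0]
    P=np.array([f(K,T,a,e,z) for a,e in c]); r=cv2.minAreaRect((P[:,:2]*1000).astype(np.float32)); return np.round(r[0],1),np.round(r[1],1),round(r[2],2)
E
python3 - <<'E'
from h import *
p,d,K,T=load("w1"); hsv=cv2.cvtColor(p,cv2.COLOR_RGB2HSV); H,S,V=[hsv[...,i].astype(int) for i in range(3)]
m=np.zeros(H.shape,bool); m[108:152,255:325]=1
b=((S<60)&(V>150)&m); b=cv2.morphologyEx(b.astype(np.uint8),cv2.MORPH_CLOSE,np.ones((5,5))); print("can",b.sum(),rectz(K,T,b,.052))
m[:]=0;m[50:200,165:390]=1
g=cv2.morphologyEx((m&(H>50)&(H<85)&(S>100)).astype(np.uint8),cv2.MORPH_CLOSE,np.ones((5,5))); print("green",rectz(K,T,g,.042))
m[:]=0;m[215:290,235:315]=1
r=m&((H<6)|(H>174))&(S>150)&(V>60)
ys,xs=np.nonzero(r)
for y in range(ys.min(),ys.max()+1,3):
    x=xs[ys==y]; 
    if len(x): print(y,x.min(),x.max(),fonz(K,T,x.min(),y,.11).round(3),fonz(K,T,x.max(),y,.11).round(3))
for u,v,z in [(205,188,.049),(342,188,.049),(204,70,.049),(350,66,.049),(259,222,.056),(289,220,.056),(264,173,.07),(291,172,.07),(318,173,.07)]: print(u,v,fonz(K,T,u,v,z).round(4))
cv2.imwrite("pics/w1c.png",cv2.resize(p[190:300,220:330,::-1],None,fx=5,fy=5,interpolation=cv2.INTER_CUBIC))
E
```

```text
can 1720 (array([552.9, 146.5]), array([26.4, 44.8]), 88.43)
green (array([540.3, 147.3]), array([ 98.7, 157. ]), 87.48)
223 268 279 [0.533 0.087 0.11 ] [0.541 0.086 0.11 ]
226 267 280 [0.532 0.084 0.11 ] [0.541 0.084 0.11 ]
229 267 280 [0.532 0.082 0.11 ] [0.541 0.082 0.11 ]
232 267 281 [0.532 0.08  0.11 ] [0.542 0.08  0.11 ]
235 266 281 [0.531 0.078 0.11 ] [0.542 0.077 0.11 ]
238 266 281 [0.531 0.075 0.11 ] [0.542 0.075 0.11 ]
241 266 281 [0.531 0.073 0.11 ] [0.542 0.072 0.11 ]
244 266 281 [0.531 0.07  0.11 ] [0.542 0.07  0.11 ]
247 266 281 [0.531 0.068 0.11 ] [0.542 0.068 0.11 ]
250 265 282 [0.53  0.066 0.11 ] [0.542 0.065 0.11 ]
253 253 294 [0.521 0.063 0.11 ] [0.551 0.062 0.11 ]
256 252 294 [0.52  0.061 0.11 ] [0.551 0.06  0.11 ]
259 252 294 [0.52  0.059 0.11 ] [0.551 0.057 0.11 ]
262 252 294 [0.52  0.056 0.11 ] [0.551 0.055 0.11 ]
265 252 294 [0.519 0.053 0.11 ] [0.551 0.052 0.11 ]
268 252 294 [0.519 0.051 0.11 ] [0.551 0.05  0.11 ]
271 255 259 [0.521 0.048 0.11 ] [0.524 0.048 0.11 ]
205 188 [0.4756 0.0989 0.049 ]
342 188 [0.5976 0.0944 0.049 ]
204 70 [0.4821 0.2023 0.049 ]
350 66 [0.6051 0.2015 0.049 ]
259 222 [0.5228 0.0675 0.056 ]
289 220 [0.5494 0.0685 0.056 ]
264 173 [0.53   0.1145 0.07  ]
291 172 [0.5516 0.1145 0.07  ]
318 173 [0.5734 0.1131 0.07  ]
```

View pics/w1c.png

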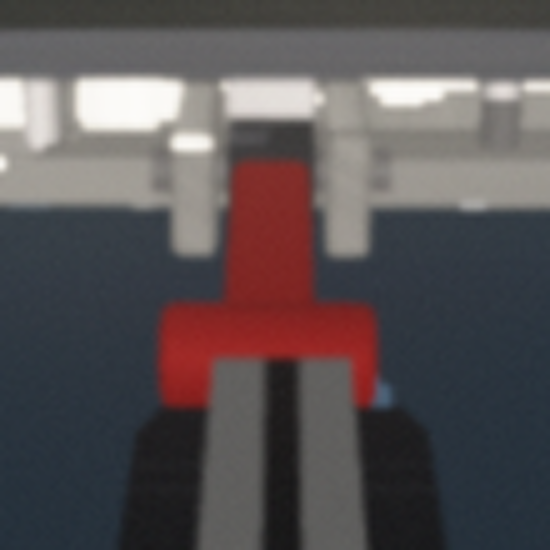

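Call:
{"name": "servo_tool", "arguments": {"increments": "0 0 0 0 -0.1 3 0; 0 0 0 0 -0.1 6 0; 0 0 0 0 -0.1 8 0; 0 0 0 0 -0.1 9.3 0; 0 0 0 0 -0.1 9.3 0; 0 0 0 -1.5 -0.1 9.3 0; 0 0 0 -2.2 -0.1 9.3 0; 0 0 0 -2.9 -0.1 9.3 0; 0 0 0 -3.6 -0.1 9.3 0; 0 0 0 -4.3 -0.1 9.3 0"}}

```text
time: 2.62
eef_pos: [0.5348, 0.0467, 0.1079]
tcp_rot: [0.718, 0.696, 0.001, -0.0]
contact_force: [-0.3, 5.2, -3.6]
opening: 0.005
```

Run:
```python
from h import *
wgrab("w2")
delta([.536,.033,.105],-.04)
```

```text
t 2.6667 pos [0.5347 0.0455 0.1077] yaw_y -0.0317 F [ 0.6  2.5 -1.2] open 0.002
turn [ 0.0006 -0.0006  0.0083] shift cm [-1.25  0.17  0.27]
```

View pics/w2.png

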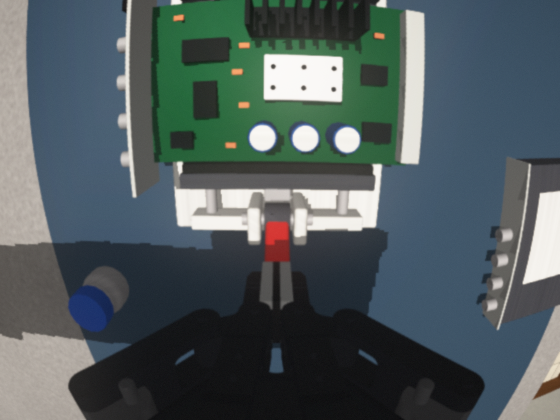

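Call:
{"name": "servo_tool", "arguments": {"increments": "0 0 0 -0.7 0.1 0.2 0; 0 0 0 -1.4 0.1 0.2 0; 0 0 0 -1.4 0.1 0.2 0; 0 0 0 -1.2 0.1 -1.5 0; 0 0 0 -1.2 0.1 -3.5 0; 0 0 0 -2.6 0.1 -3.5 0; 0 0 0 -4.1 0.1 -3.5 0; 0 0 0 -4.1 0.1 -3.5 0"}}

```text
time: 3.33
eef_pos: [0.5356, 0.0026, 0.1441]
tcp_rot: [0.718, 0.696, -0.0, 0.003]
contact_force: [-1.2, -0.2, -0.4]
opening: 0.002
```

Run:
```python
from h import *
wgrab("w3")
delta([.536,.004,.0757],-.04)
```

```text
t 3.3833 pos [0.5352 0.0037 0.1436] yaw_y -0.0324 F [-0.4  0.1 -0.6] open -0.002
turn [0.0023 0.0023 0.0076] shift cm [0.05 0.06 6.79]
```

View pics/w3.png

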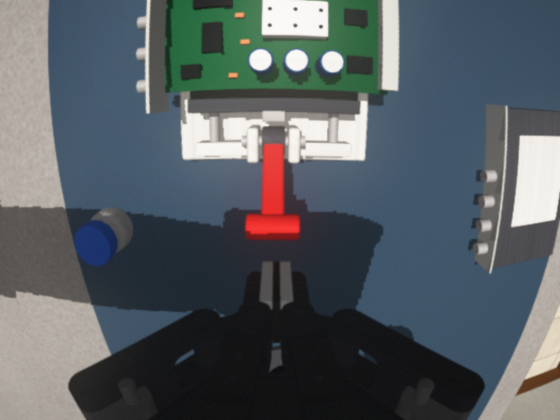

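Run:
```python
from h import *
p,d,K,T=load("w3")
c=-T[:3,:3].T@T[:3,3]
for u,v in [(272,225),(272,232),(272,216),(248,225),(298,225)]:
    cc,r=fray(K,T,u,v); q=T[:3,:3]@r; P=cc+r*d[v,u]/q[2]; print(u,v,P.round(4), [fonz(K,T,u,v,z)[1].round(4) for z in (.08,.09,.1)])
```

```text
272 225 [0.5337 0.0184 0.0951] [np.float64(0.0125), np.float64(0.0164), np.float64(0.0203)]
272 232 [0.5336 0.0146 0.0967] [np.float64(0.0077), np.float64(0.0119), np.float64(0.016)]
272 216 [0.5338 0.0219 0.0896] [np.float64(0.0185), np.float64(0.0221), np.float64(0.0257)]
248 225 [0.5198 0.0191 0.0958] [np.float64(0.013), np.float64(0.0168), np.float64(0.0207)]
298 225 [0.5488 0.0177 0.0946] [np.float64(0.0119), np.float64(0.0158), np.float64(0.0198)]
```

Call:
{"name": "servo_tool", "arguments": {"increments": "0 0 0 0.3 0 1.8 0; 0 0 0 0.3 0 3 0; 0 0 0 0.3 0 3.7 0; 0 0 0 0.2 0 4.3 0; 0 0 0 0.1 0 4.9 0; 0 0 0 0 0 5.5 0; 0 0 0 0 0 6 0; 0 0 0 0 0 6.4 0; 0 0 0 0 0 6.6 0; 0 0 0 0 0 6.6 0"}}

```text
time: 4.22
eef_pos: [0.535, 0.0051, 0.0764]
tcp_rot: [0.718, 0.696, 0.0, 0.001]
contact_force: [1.4, -1.7, 3.8]
opening: 0.0
```

Run:
```python
from h import *
delta([.536,.004,.0757],-.04)
```

```text
t 4.2167 pos [0.535  0.0051 0.0764] yaw_y -0.0308 F [ 1.4 -1.7  3.8] open 0.0
turn [0.0013 0.0006 0.0092] shift cm [-0.1   0.1   0.07]
```

Call:
{"name": "servo_tool", "arguments": {"increments": "0 0 0 0 0 0.1 0; 0 0 0 0 0 0.2 0; 0 0 0 0 0 0.2 0"}}

```text
time: 4.47
eef_pos: [0.535, 0.0052, 0.0753]
tcp_rot: [0.718, 0.696, 0.0, 0.001]
contact_force: [-0.9, -2.7, 7.0]
opening: 0.001
```

Call:
{"name": "servo_tool", "arguments": {"increments": "0 0 0 0 0 -2 0; 0 0 0 0 0 -5 0; 0 0 0 -2 0 -8.5 0; 0 0 0 -4 0 -11 2; 0 0 0 -4 0 -11 5; 0 0 0 -4 0 -11 5"}}

```text
time: 4.97
eef_pos: [0.5333, -0.0347, 0.1852]
tcp_rot: [0.718, 0.696, 0.001, 0.0]
contact_force: [-0.3, 1.3, -0.7]
opening: 0.421
```

Run:
```python
from h import *
wgrab("w4")
p,d,K,T=load("w4")
delta([.541,-.20,.30],.2)
hsv=cv2.cvtColor(p,cv2.COLOR_RGB2HSV); H,S,V=[hsv[...,i].astype(int) for i in range(3)]
r=((H<5)|(H>174))&(S>150)&(V>60); ys,xs=np.nonzero(r); 
for y,x in list(zip(ys,xs))[::max(1,len(ys)//15)]:
    c,q=fray(K,T,x,y); print(x,y,(c+q*d[y,x]/(T[:3,:3]@q)[2]).round(3))
```

```text
t 5.0167 pos [ 0.5322 -0.034   0.1832] yaw_y -0.0317 F [-0.1  0.4 -0.4] open 0.509
turn [-0.002  -0.002  -0.2317] shift cm [-16.54   1.38 -11.71]
270 97 [0.532 0.056 0.051]
277 104 [0.537 0.05  0.051]
282 111 [0.541 0.045 0.051]
267 119 [0.529 0.039 0.051]
269 126 [0.53  0.033 0.053]
271 133 [0.531 0.028 0.055]
273 140 [0.533 0.022 0.055]
273 147 [0.533 0.016 0.055]
269 154 [0.529 0.011 0.056]
271 160 [0.531 0.006 0.056]
276 163 [0.535 0.004 0.057]
277 166 [0.535 0.002 0.06 ]
278 169 [ 0.536 -0.     0.062]
279 172 [ 0.537 -0.003  0.061]
280 175 [ 0.537 -0.006  0.059]
287 178 [ 0.543 -0.009  0.057]
```

View pics/w4.png

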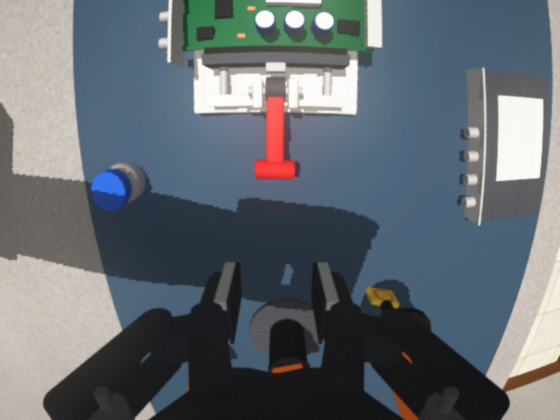

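The lever handle's top now reads z = 0.062, so its centre is at 0.054. That puts the lever at its end stop, 1.45. On to the sniffer.

Call:
{"name": "servo_tool", "arguments": {"increments": "0 0 0 0 0 -3.5 5.2; 0 0 -0.05 -2 0.2 -6.2 5.2; 0 0 -0.12 -5 0.5 -6.5 5.2; 0 0 -0.2 -8.5 0.8 -6.5 5.2; 0 0 -0.23 -12 1.1 -6.5 5.2; 0 0 -0.23 -15 1.3 -6.5 5.2; 0 0 -0.23 -17 1.4 -6.5 5.2; 0 0 -0.23 -17 1.4 -6.5 5.2; 0 0 -0.23 -17 1.4 -6.5 5.2"}}

```text
time: 5.77
eef_pos: [0.5408, -0.2042, 0.2462]
tcp_rot: [0.634, 0.773, 0.0, -0.003]
contact_force: [0.6, -0.2, 0.5]
opening: 0.606
```

Run:
```python
from h import *
wgrab("w5")
delta([.541,-.2045,.165],.2)
```

```text
t 5.8167 pos [ 0.541  -0.2036  0.2467] yaw_y 0.1991 F [-0.1  0.7 -0.7] open 0.604
turn [-0.0032 -0.0043 -0.0009] shift cm [-0.13  0.    8.17]
```

View pics/w5.png

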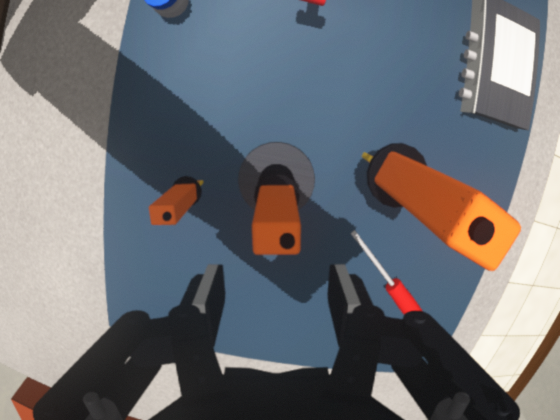

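Run:
```python
from h import *
p,d,K,T=load("w5"); hsv=cv2.cvtColor(p,cv2.COLOR_RGB2HSV); H,S,V=[hsv[...,i].astype(int) for i in range(3)]
m=np.zeros(H.shape,bool); m[175:265,240:312]=1
o=m&(H<20)&(S>120)
for thr in (200,215,225):
    b=cv2.morphologyEx((o&(V>thr)).astype(np.uint8),cv2.MORPH_CLOSE,np.ones((9,9))); print(thr,b.sum(),rectz(K,T,b,.18))
cv2.imwrite("pics/w5c.png",cv2.resize(p[175:265,235:320,::-1],None,fx=6,fy=6,interpolation=cv2.INTER_CUBIC))
```

```text
Traceback (most recent call last):
  File "h.py", line 33, in rectz
    c=max(cv2.findContours(mask.astype(np.uint8),0,1)[0],key=cv2.contourArea)[:,0]
      ~~~^^^^^^^^^^^^^^^^^^^^^^^^^^^^^^^^^^^^^^^^^^^^^^^^^^^^^^^^^^^^^^^^^^^^
ValueError: max() iterable argument is empty
```

Run:
```python
from h import *
p,d,K,T=load("w5"); hsv=cv2.cvtColor(p,cv2.COLOR_RGB2HSV); H,S,V=[hsv[...,i].astype(int) for i in range(3)]
m=np.zeros(H.shape,bool); m[175:265,240:312]=1
o=m&(H<20)&(S>120)
print(np.median(V[o]),V[o].max(),d[240,270],d[205,276],[V[y,272] for y in range(180,256,5)])
cv2.imwrite("pics/w5c.png",cv2.resize(p[175:265,235:320,::-1],None,fx=6,fy=6,interpolation=cv2.INTER_CUBIC))
Z=np.zeros(H.shape)
for y,x in zip(*np.nonzero(o)):
    c,q=fray(K,T,x,y); Z[y,x]=(c+q*d[y,x]/(T[:3,:3]@q)[2])[2]
b=cv2.morphologyEx((o&(Z>.174)).astype(np.uint8),cv2.MORPH_CLOSE,np.ones((9,9))); print(b.sum(),rectz(K,T,b,.18))
```

```text
144.0 178 0.21270455 0.24401467 [np.int64(32), np.int64(99), np.int64(142), np.int64(142), np.int64(143), np.int64(142), np.int64(144), np.int64(143), np.int64(145), np.int64(175), np.int64(176), np.int64(177), np.int64(175), np.int64(173), np.int64(174), np.int64(108)]
1473 (array([ 539.6, -201. ]), array([30.3, 28. ]), 12.8)
```

View pics/w5c.png

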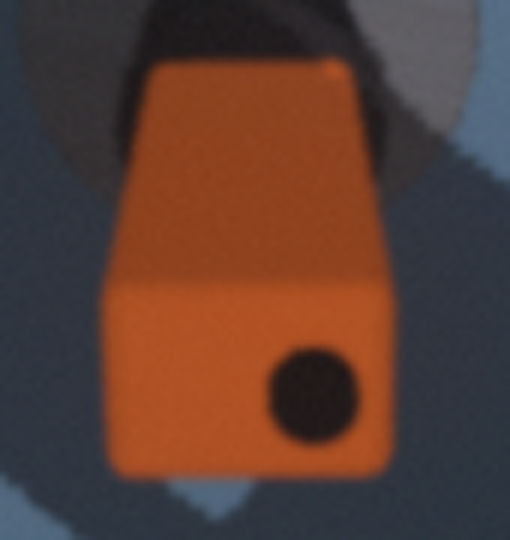

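Run:
```python
from h import *
p,d,K,T=load("w5"); hsv=cv2.cvtColor(p,cv2.COLOR_RGB2HSV); H,S,V=[hsv[...,i].astype(int) for i in range(3)]
m=np.zeros(H.shape,bool); m[175:265,240:312]=1
b=cv2.morphologyEx((m&(H<20)&(S>120)&(V>158)).astype(np.uint8),cv2.MORPH_CLOSE,np.ones((15,15))); print(b.sum(),rectz(K,T,b,.18))
```

```text
1378 (array([ 540.2, -203.5]), array([28.8, 21.9]), 12.74)
```

Call:
{"name": "servo_tool", "arguments": {"increments": "0 0 -0.02 -0.1 0 3 5.2; 0 0 -0.02 -0.1 0 6 5.2; 0 0 -0.02 -0.1 0 8.5 5.2; 0 0 -0.02 -0.1 0 10.2 5.2; 0 0 -0.02 -0.1 0 10.6 5.2; 0 0 -0.02 -0.1 0 10.6 5.2; 0 0 -0.02 -0.1 0 10.6 5.2", "grip_force": 50}}

```text
time: 6.4
eef_pos: [0.5425, -0.2051, 0.1439]
tcp_rot: [0.625, 0.781, 0.0, 0.0]
contact_force: [0.9, -0.4, 0.4]
opening: 0.607
```

Run:
```python
from h import *
wgrab("w6")
delta([.5405,-.204,.140],.222)
```

```text
t 6.45 pos [ 0.543  -0.2057  0.1448] yaw_y 0.22 F [-0.3 -0.1 -0.1] open 0.61
turn [ 0.0018  0.0014 -0.002 ] shift cm [ 0.22 -0.21  0.48]
```

View pics/w6.png

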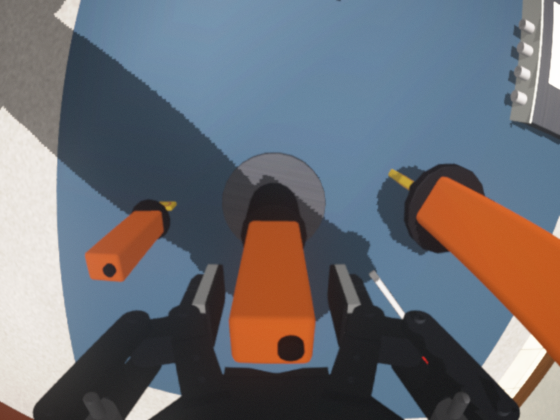

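Call:
{"name": "servo_tool", "arguments": {"increments": "0 0 0 0.2 -0.2 0.4 5.2; 0 0 0 0.2 -0.2 0.4 5.2; 0 0 0 0.2 -0.2 0.4 4; 0 0 0 0.2 -0.2 0.4 3.3; 0 0 0 0.2 -0.2 0.4 2.5; 0 0 0 0.2 -0.2 0.4 2.5; 0 0 0 0.2 -0.2 0.4 2.5", "grip_force": 50}}

```text
time: 7.03
eef_pos: [0.54, -0.2047, 0.14]
tcp_rot: [0.626, 0.78, 0.0, 0.0]
contact_force: [0.0, 0.9, 2.8]
opening: 0.373
```

Call:
{"name": "servo_tool", "arguments": {"increments": "0 0 0 0 0 -1 2.2; 0 0 0 0 0 -2.5 2.2; 0 0 0 0 0 -4.5 2.2; 0 0 0 0 0 -6.5 2.2; 0 0 0 0 0 -8.5 2.2; 0 0 0 0 0 -10 2.2; 0 0 0 0 0 -10.5 2.2; 0 0 0 0 0 -10.5 2.2"}}

```text
time: 7.7
eef_pos: [0.5402, -0.2049, 0.2461]
tcp_rot: [0.626, 0.78, 0.0, 0.002]
contact_force: [-0.5, -0.8, -1.1]
opening: 0.371
```

Run:
```python
from h import *
from plant import ctrl
wgrab("w7")
delta([.552,.02,.25],-.04)
p,d=ctrl.read_camera("scene"); cv2.imwrite("pics/s7.png",cv2.resize(p[120:360,80:360,::-1],None,fx=2.5,fy=2.5))
```

```text
t 7.75 pos [ 0.5396 -0.2045  0.2444] yaw_y 0.219 F [-0.1  0.5 -1. ] open 0.364
turn [0.0003 0.0003 0.259 ] shift cm [21.65  6.09 -0.56]
```

View pics/w7.png

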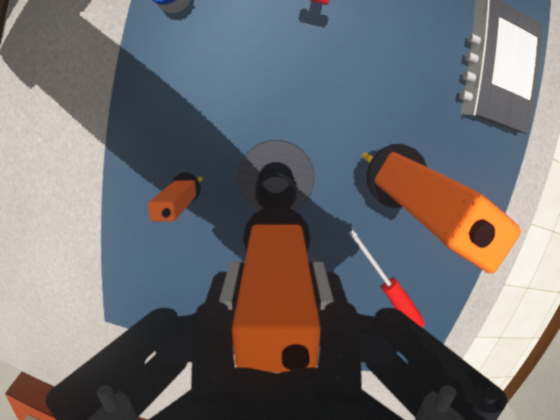

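View pics/s7.png

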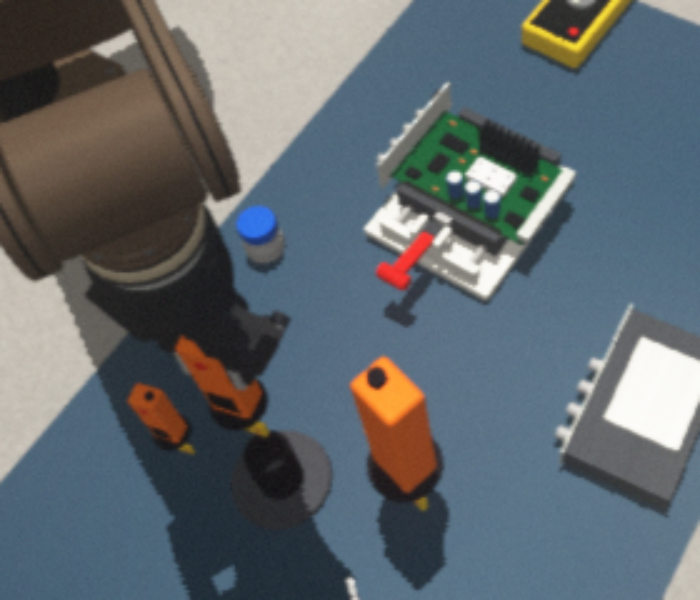

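Call:
{"name": "servo_tool", "arguments": {"increments": "0 0 0.03 2 0.6 -0.6 2.2; 0 0 0.07 5 1.4 -0.6 2.2; 0 0 0.11 8.5 2.4 -0.6 2.2; 0 0 0.15 12 3.4 -0.6 2.2; 0 0 0.19 15.5 4.4 -0.6 2.2; 0 0 0.23 18.5 5.2 -0.6 2.2; 0 0 0.26 20.7 5.8 -0.6 2.2; 0 0 0.26 21.6 6.1 -0.6 2.2; 0 0 0.26 21.6 6.1 -0.6 2.2; 0 0 0.26 21.6 6.1 -0.6 2.2"}}

```text
time: 8.63
eef_pos: [0.5519, 0.0194, 0.2491]
tcp_rot: [0.721, 0.693, -0.001, -0.001]
contact_force: [0.1, 0.8, -0.6]
opening: 0.369
```

```bash
cat > can.py <<'E'
from h import *
import sys
from plant import ctrl
n=sys.argv[1]
wgrab("w"+n)
for c in ("scene","top"):
    i=ctrl.camera_info(c); p,d=ctrl.read_camera(c); np.savez(c+n+".npz",p=p,d=d,K=i["camera_matrix"],T=i["world_to_cam"]); cv2.imwrite(f"pics/{c}{n}.png",p[...,::-1])
E
python3 can.py 8
python3 - <<'E'
from h import *
delta([.552,.146,.25],-.04)
E
```

```text
t 8.7833 pos [0.5522 0.0182 0.2499] yaw_y -0.0425 F [ 0.5 -0.7 -1.9] open 0.372
turn [-0.0007  0.0004 -0.0025] shift cm [12.76 -0.57 -0.02]
```

View pics/w8.png

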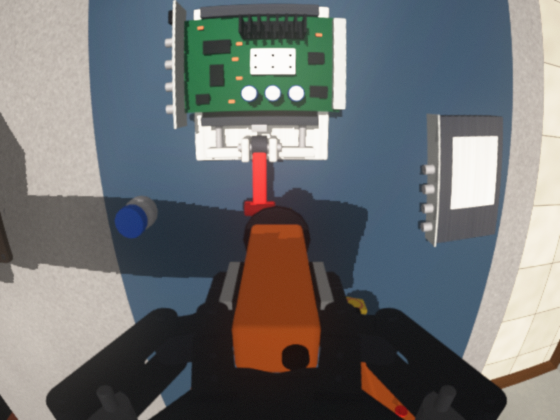

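View pics/scene8.png

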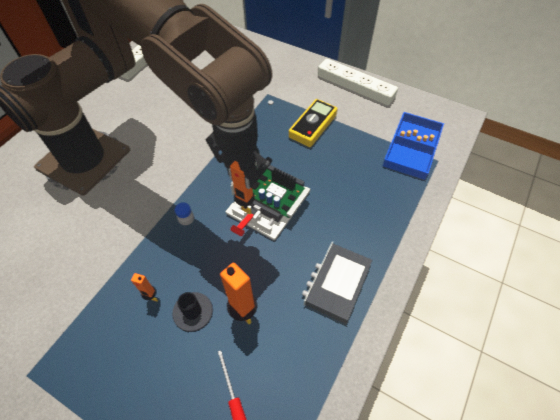

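View pics/top8.png

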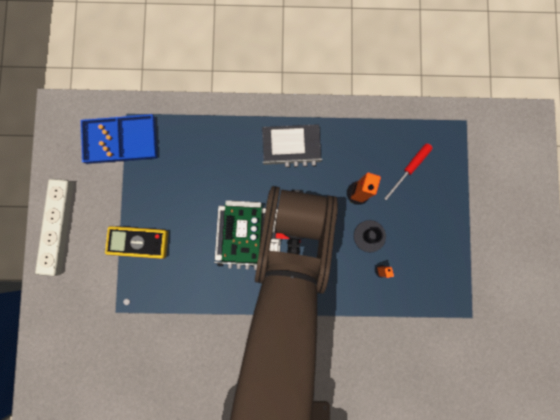

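Run:
```python
from h import *
for n,(x0,x1,y0,y1),f,vt in [("top0",(233,251,215,240),onz,190),("top8",(233,251,215,240),onz,190),("top8",(233,251,215,240),onz,160),("scene0",(262,290,180,202),onz,235),("scene8",(262,290,180,202),onz,235),("w1",(255,325,108,152),fonz,150),("w8",(243,300,42,80),fonz,150),("w3",(255,335,0,42),fonz,150)]:
    p,d,K,T=load(n); hsv=cv2.cvtColor(p,cv2.COLOR_RGB2HSV); H,S,V=[hsv[...,i].astype(int) for i in range(3)]
    m=np.zeros(H.shape,bool); m[y0:y1,x0:x1]=1
    b=cv2.morphologyEx((m&(S<70)&(V>vt)).astype(np.uint8),cv2.MORPH_CLOSE,np.ones((5,5)))
    N,l,s,c=cv2.connectedComponentsWithStats(b); k=1+np.argmax(s[1:,4]); b=(l==k)
    print(n,s[k],c[k].round(2),"centroid",f(K,T,*c[k],.052).round(4),"rect",rectz(K,T,b,.052,f))
p=load("scene8")[0]; cv2.imwrite("pics/s8c.png",cv2.resize(p[150:240,205:320,::-1],None,fx=6,fy=6,interpolation=cv2.INTER_CUBIC))
```

```text
top0 [238 221   9  16 133] [241.98 228.24] centroid [0.5514 0.1468 0.052 ] rect (array([550.7, 146.7]), array([40.2, 21.4]), 1.42)
top8 [237 221  10  16 140] [241.12 228.49] centroid [0.5507 0.149  0.052 ] rect (array([550.7, 148.1]), array([40.1, 24. ]), 1.01)
top8 [236 220  11  17 169] [241.19 228.22] centroid [0.5514 0.1489 0.052 ] rect (array([552. , 149.3]), array([42.8, 26.7]), 1.03)
scene0 [262 184  23  17 191] [274.06 191.58] centroid [0.5533 0.1403 0.052 ] rect (array([549.8, 139.9]), array([38.2, 49. ]), 84.57)
scene8 [262 184  23  16 200] [274.15 190.94] centroid [0.5525 0.1421 0.052 ] rect (array([549.2, 141.3]), array([38.2, 52.5]), 88.04)
w1 [ 264  114   54   33 1744] [290.29 130.24] centroid [0.5527 0.1467 0.052 ] rect (array([553. , 146.8]), array([27.1, 44.7]), 87.99)
w8 [ 249   47   47   28 1267] [272.31  60.83] centroid [0.5528 0.148  0.052 ] rect (array([552.5, 148.4]), array([27.5, 44.8]), 87.65)
w3 [ 261    0   68   37 2435] [294.97  17.62] centroid [0.5528 0.1463 0.052 ] rect (array([552.7, 146.9]), array([26.8, 44.5]), 88.3)
```

View pics/s8c.png

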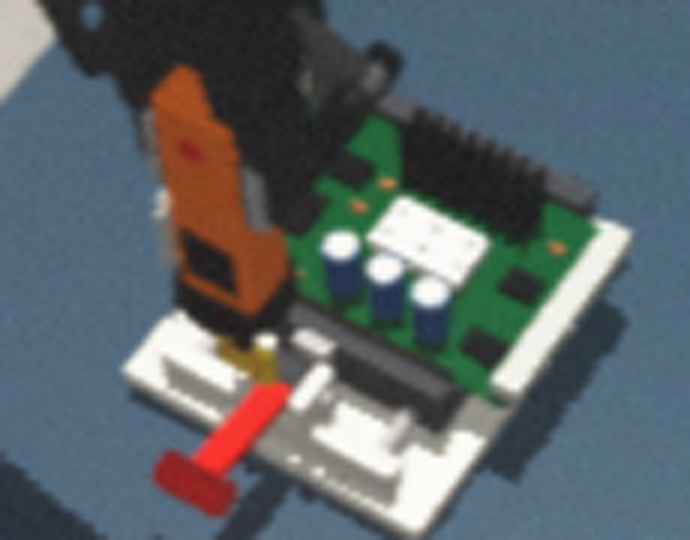

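Run:
```python
from h import *
p,d,K,T=load("scene8"); hsv=cv2.cvtColor(p,cv2.COLOR_RGB2HSV); H,S,V=[hsv[...,i].astype(int) for i in range(3)]
m=np.zeros(H.shape,bool); m[203:216,238:253]=1
b=m&(H>18)&(H<35)&(S>100)&(V>60); ys,xs=np.nonzero(b); print(len(xs),xs.min(),xs.max(),ys.min(),ys.max(),xs.mean(),ys.mean())
print(onz(K,T,xs.mean(),ys.mean(),.135).round(4), [d[y,x] and pd(K,T,x,y,d[y,x]).round(3) for y,x in zip(ys,xs)][::6])
print("expect px tip bottom centre",proj(K,T,np.array([.5522,.0185,.125])), "ends",proj(K,T,np.array([.5642,.0181,.125])),proj(K,T,np.array([.5402,.019,.125])))
p,d,K,T=load("w8"); cv2.imwrite("pics/w8c.png",cv2.resize(p[195:395,200:350,::-1],None,fx=3.8,fy=3,interpolation=cv2.INTER_CUBIC))
cv2.imwrite("pics/s8t.png",cv2.resize(load("scene8")[0][195:220,230:260,::-1],None,fx=20,fy=20,interpolation=cv2.INTER_NEAREST))
```

```text
34 241 250 206 213 246.41176470588235 209.47058823529412
[0.5553 0.0181 0.135 ] [array([0.546, 0.016, 0.145]), array([0.558, 0.017, 0.145]), array([0.552, 0.017, 0.135]), array([0.55 , 0.016, 0.132]), array([0.565, 0.018, 0.141]), array([0.561, 0.015, 0.133])]
expect px tip bottom centre [245.68298455 211.18700256] ends [250.11822317 213.56214478] [241.30634392 208.79791254]
```

View pics/w8c.png

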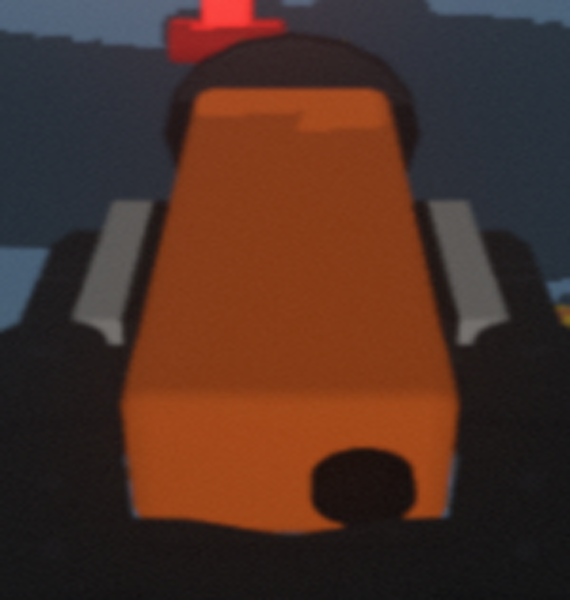

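View pics/s8t.png

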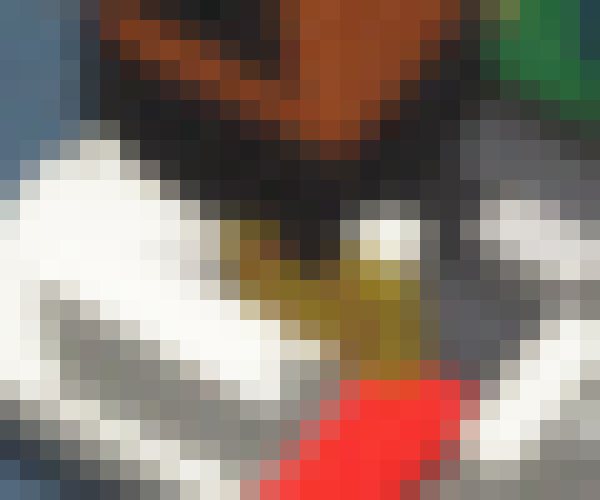

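Run:
```python
from h import *
p,d,K,T=load("w8")
tcp=np.array([.5522,.0182,.2499]); y=np.array([np.cos(-.0425),np.sin(-.0425)]); x=np.array([-y[1],y[0]])
for u,v,z in [(233,326.7,.29),(320.5,326.7,.29),(251,225,.186),(302,225,.186)]:
    P=fonz(K,T,u,v,z); print(P.round(4),"toolx",(P[:2]-tcp[:2])@x*1000,"tooly",(P[:2]-tcp[:2])@y*1000)
```

```text
[0.5377 0.0335 0.29  ] toolx 14.641625696191932 tooly -15.159430971869268
[0.5671 0.0323 0.29  ] toolx 14.737891635039913 tooly 14.319734473375869
[0.5362 0.0304 0.186 ] toolx 11.494978821840755 tooly -16.510083812658653
[0.5682 0.0291 0.186 ] toolx 11.601548015539077 tooly 15.531949097182594
```

Call:
{"name": "servo_tool", "arguments": {"increments": "0 0 0 1.5 -0.1 0 2.2; 0 0 0 3.5 -0.2 0 2.2; 0 0 0 6 -0.3 0 2.2; 0 0 0 8.5 -0.4 0 2.2; 0 0 0 10.5 -0.5 0 2.2; 0 0 0 12 -0.55 0 2.2; 0 0 0 13 -0.6 0 2.2; 0 0 0 13 -0.6 1 2.2; 0 0 0 13 -0.6 2.5 2.2; 0 0 0 13 -0.6 2.5 2.2"}}

```text
time: 9.62
eef_pos: [0.55, 0.1484, 0.2214]
tcp_rot: [0.722, 0.692, -0.003, -0.002]
contact_force: [-0.1, -0.3, -3.0]
opening: 0.364
```

```bash
python3 can.py 9
python3 - <<'E'
from h import *
delta([.552,.1485,.182],-.04)
p=load("scene9")[0]; cv2.imwrite("pics/s9c.png",cv2.resize(p[120:230,215:325,::-1],None,fx=5.4,fy=5.4,interpolation=cv2.INTER_CUBIC))
E
```

```text
t 9.7667 pos [0.5517 0.1487 0.2251] yaw_y -0.0423 F [-0.3 -0.2 -1. ] open 0.368
turn [-0.0006  0.0004 -0.0023] shift cm [-0.02  0.03  4.31]
```

View pics/s9c.png

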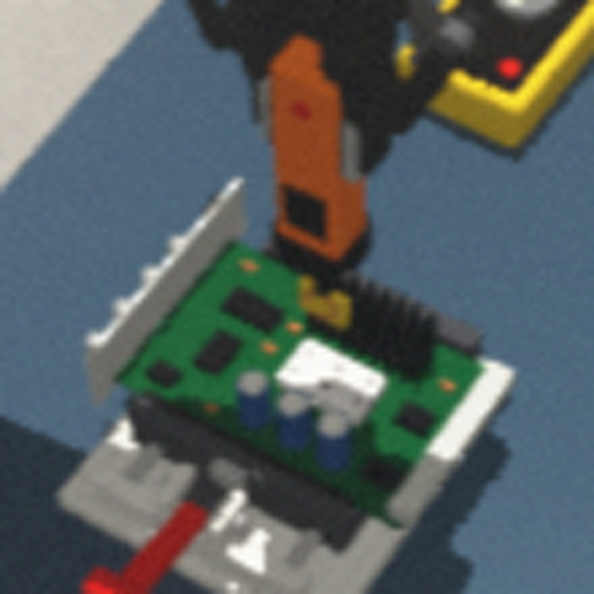

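View pics/w9.png

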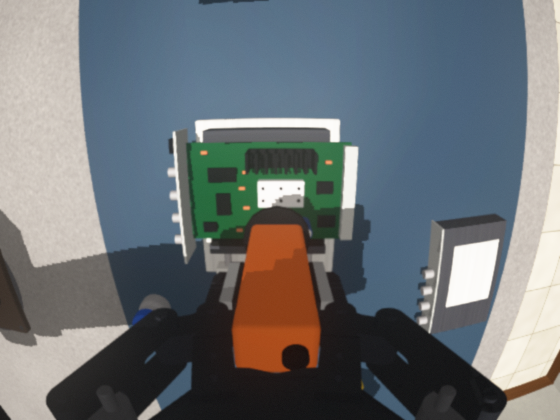

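```bash
cat > tip.py <<'E'
from h import *
import sys
n,x0,x1,y0,y1,tx,ty,tz=sys.argv[1],*map(int,sys.argv[2:6]),*map(float,sys.argv[6:9])
p,d,K,T=load(n); hsv=cv2.cvtColor(p,cv2.COLOR_RGB2HSV); H,S,V=[hsv[...,i].astype(int) for i in range(3)]
m=np.zeros(H.shape,bool); m[y0:y1,x0:x1]=1
b=m&(H>15)&(H<35)&(S>90)&(V>70); ys,xs=np.nonzero(b)
print("yellow n",len(xs),"u",xs.min(),xs.max(),"v",ys.min(),ys.max())
for x in range(xs.min(),xs.max()+1): print(x,ys[xs==x].min(),ys[xs==x].max(),end=" | ")
print()
yw=-.042; a=np.array([np.cos(yw),np.sin(yw),0])
for s,z in ((-.012,tz),(0,tz),(.012,tz),(-.012,tz+.02),(.012,tz+.02)): print(s,z,proj(K,T,np.array([tx,ty,z])+a*s).round(1))
print("can corners",[proj(K,T,np.array([.552,.1485,.052])+a*sx+np.array([-a[1],a[0],0])*sy).round(1).tolist() for sx in(-.022,.022) for sy in (-.013,.013)])
cv2.imwrite(f"pics/{n}_t.png",cv2.resize(p[165:205,255:300,::-1],None,fx=15,fy=15,interpolation=cv2.INTER_NEAREST))
E
python3 tip.py scene9 265 285 165 185 .5517 .1487 .100
```

```text
yellow n 56 u 268 279 v 171 181
268 180 180 | 269 181 181 | 270 180 181 | 271 171 176 | 272 171 177 | 273 174 178 | 274 175 178 | 275 175 179 | 276 174 179 | 277 174 180 | 278 174 180 | 279 175 179 | 
-0.012 0.1 [270.8 175.4]
0 0.1 [274.9 177.5]
0.012 0.1 [279.  179.6]
-0.012 0.12000000000000001 [270.6 170.4]
0.012 0.12000000000000001 [279.  174.6]
can corners [[265.2, 188.9], [270.8, 181.9], [279.8, 196.4], [285.3, 189.3]]
```

View pics/scene9_t.png

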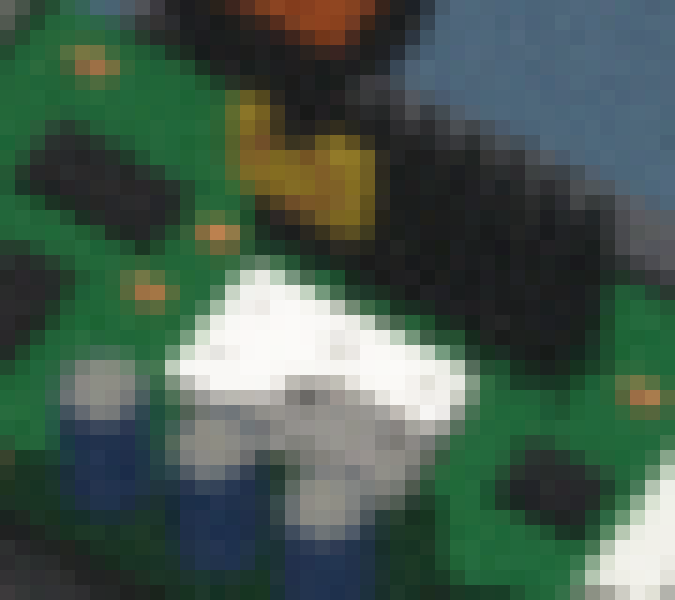

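Call:
{"name": "servo_tool", "arguments": {"increments": "0 0 0 0 0.1 1 2.2; 0 0 0 0 0.15 2.2 2.2; 0 0 0 0 0.15 3.2 2.2; 0 0 0 0 0.15 3.8 2.2; 0 0 0 0 0.15 4 2.2; 0 0 0 0 0.15 4 2.2; 0 0 0 0 0.15 4 2.2; 0 0 0 0 0.15 4 2.2"}}

```text
time: 10.43
eef_pos: [0.5536, 0.1498, 0.186]
tcp_rot: [0.721, 0.693, 0.0, 0.0]
contact_force: [-0.0, -0.7, -1.7]
opening: 0.367
```

```bash
python3 can.py 10
python3 - <<'E'
from h import *
delta([.553,.1485,.182],-.04)
E
python3 tip.py scene10 265 290 172 200 .5532 .1487 .060
```

```text
t 10.5833 pos [0.5535 0.1497 0.186 ] yaw_y -0.0409 F [-0.4 -0.5 -1.8] open 0.367
turn [ 0.0013 -0.0001 -0.0009] shift cm [-0.12 -0.05  0.4 ]
yellow n 47 u 268 281 v 180 189
268 180 180 | 269 181 181 | 270 180 181 | Traceback (most recent call last):
  File "tip.py", line 8, in <module>
    for x in range(xs.min(),xs.max()+1): print(x,ys[xs==x].min(),ys[xs==x].max(),end=" | ")
                                                 ~~~~~~~~~~~~~^^
    return umr_minimum(a, axis, None, out, keepdims, initial, where)
ValueError: zero-size array to reduction operation minimum which has no identity
```

View pics/w10.png

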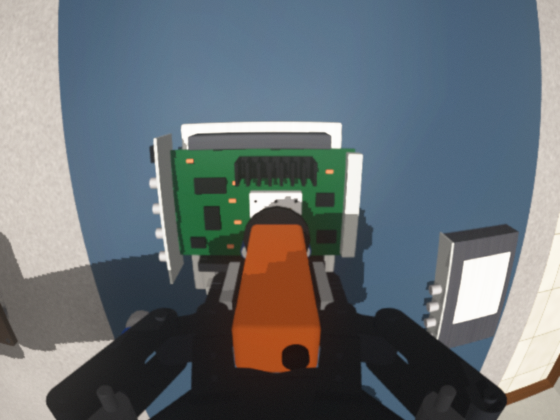

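```bash
python3 tip.py scene10 271 290 172 200 .5535 .1494 .061
```

```text
yellow n 43 u 272 281 v 181 189
272 181 182 | 273 181 185 | 274 181 186 | 275 184 186 | 276 184 187 | 277 184 187 | 278 183 188 | 279 183 188 | 280 184 189 | 281 185 185 | 
-0.012 0.061 [271.9 184.9]
0 0.061 [275.9 187. ]
0.012 0.061 [279.9 189. ]
-0.012 0.081 [271.7 180.2]
0.012 0.081 [279.9 184.3]
can corners [[265.2, 188.9], [270.8, 181.9], [279.8, 196.4], [285.3, 189.3]]
```

View pics/scene10_t.png

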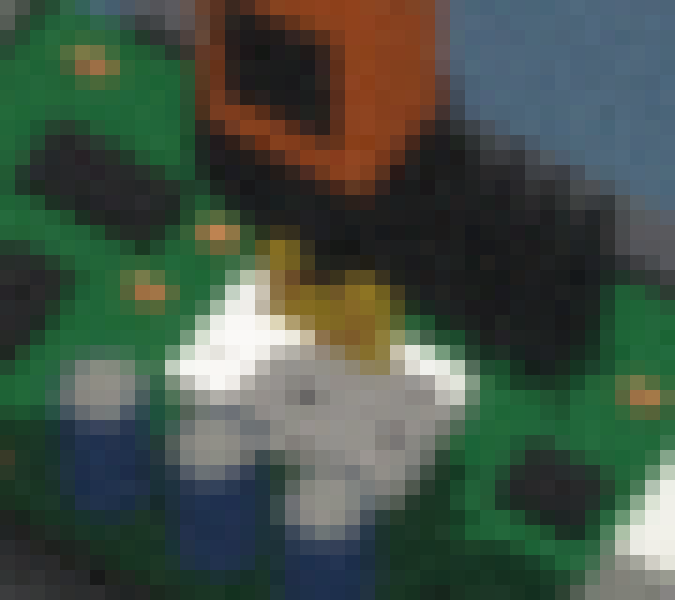

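Call:
{"name": "servo_tool", "arguments": {"increments": "0 0 0 0 -0.05 0.2 2.2; 0 0 0 -0.1 -0.1 0.4 2.2; 0 0 0 -0.1 -0.1 0.4 2.2; 0 0 0 -0.1 -0.1 0.4 2.2; 0 0 0 -0.1 -0.1 0.4 2.2; 0 0 0 -0.1 -0.1 0.4 2.2"}}

```text
time: 11.08
eef_pos: [0.5521, 0.1487, 0.1814]
tcp_rot: [0.721, 0.692, 0.0, 0.0]
contact_force: [-0.7, 0.2, -0.8]
opening: 0.372
```

```bash
python3 can.py 11
python3 - <<'E'
from h import *
from plant import ctrl
delta([.5525,.1487,.182],-.041)
s=ctrl.get_state(); c=s["eef_pos"]; yw=-.041; a=np.array([np.cos(yw),np.sin(yw),0]); b=np.array([-a[1],a[0],0])
p,d,K,T=load("scene11"); u0,v0,f=245,115,7
im=cv2.resize(p[v0:v0+85,u0:u0+60,::-1],None,fx=f,fy=f,interpolation=cv2.INTER_CUBIC)
o=np.array([c[0],c[1],c[2]-.125])
def pt(x,y,z): return tuple(int(t) for t in ((proj(K,T,o+a*x+b*y+[0,0,z])-[u0,v0]+.5)*f))
for x,y in ((-.016,-.012),(.016,-.012),(.016,.012)): cv2.line(im,pt(x,y,.061),pt(x,y,.165),(255,255,0),1)
cv2.line(im,pt(-.012,-.0025,0),pt(.012,-.0025,0),(255,0,255),1)
cv2.imwrite("pics/s11o.png",im)
E
python3 tip.py scene11 271 290 172 200 .5525 .1487 .057
```

```text
t 11.2333 pos [0.5521 0.1487 0.1814] yaw_y -0.0411 F [ 0.8  0.2 -1.2] open 0.364
turn [ 0.0001 -0.0001 -0.0001] shift cm [ 0.    0.03 -0.06]
yellow n 41 u 272 280 v 182 190
272 182 186 | 273 182 187 | 274 185 187 | 275 185 188 | 276 185 188 | 277 185 189 | 278 184 189 | 279 185 190 | 280 185 186 | 
-0.012 0.057 [271.5 185.9]
0 0.057 [275.4 187.9]
0.012 0.057 [279.4 190. ]
-0.012 0.077 [271.3 181.2]
0.012 0.077 [279.4 185.3]
can corners [[265.2, 188.9], [270.8, 181.9], [279.8, 196.4], [285.3, 189.3]]
```

View pics/s11o.png

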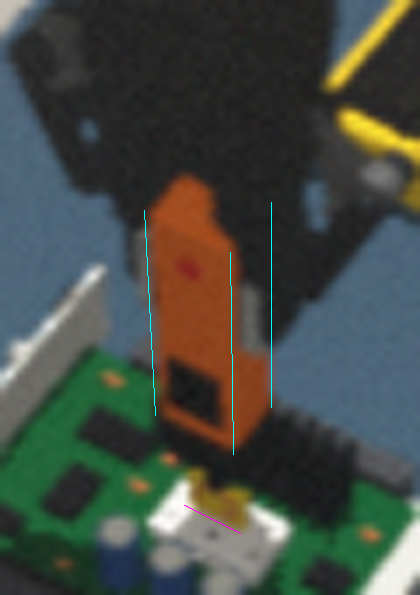

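View pics/scene11_t.png

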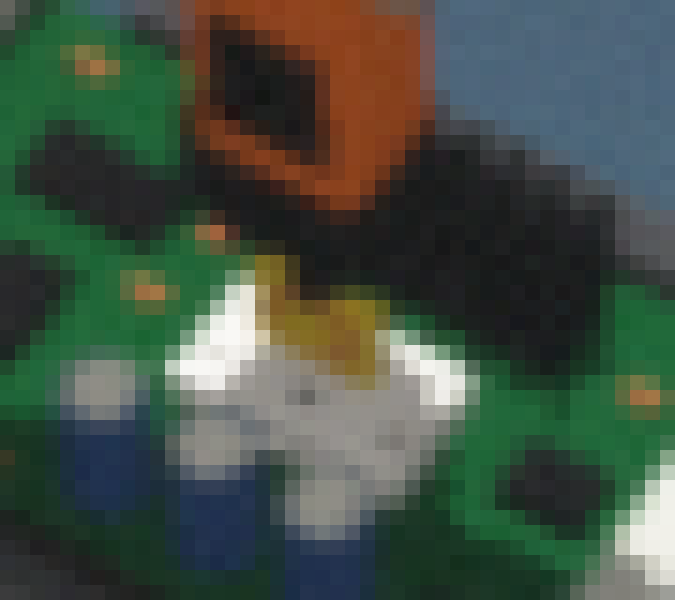

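Run:
```python
from h import *
def edges(n,tz):
    p,d,K,T=load(n); V=p.max(2).astype(float); col=V[200:380,262:284].mean(1); g=np.gradient(cv2.GaussianBlur(col[:,None],(1,7),1.5)[:,0])
    a=200+np.argmax(g[0:60]); b=290+np.argmax(g[90:150]); 
    r=[]
    for v,z in((a,tz+.061),(b,tz+.165)):
        P=fonz(K,T,273,v,z); r.append(P)
    R=T[:3,:3]; print(n,a,b,[x.round(4) for x in r],"top-bottom y mm",(r[1][1]-r[0][1])*1000)
edges("w6",.015); edges("w5",.015); edges("w7",.119);edges("w8",.125); edges("w11",.0565)
for n in("w6","w11"):
    p=load(n)[0]; cv2.imwrite(f"pics/{n}e.png",cv2.resize(p[195:395,200:350,::-1],None,fx=3,fy=3))
```

```text
w6 221 317 [array([ 0.5381, -0.1944,  0.076 ]), array([ 0.5382, -0.1913,  0.18  ])] top-bottom y mm 3.0798686861994162
w5 222 290 [array([ 0.5426, -0.2311,  0.076 ]), array([ 0.5462, -0.243 ,  0.18  ])] top-bottom y mm -11.92483689844842
w7 224 326 [array([ 0.5363, -0.1957,  0.18  ]), array([ 0.5364, -0.1937,  0.284 ])] top-bottom y mm 2.0285432767687404
w8 224 326 [array([0.55  , 0.0305, 0.186 ]), array([0.5512, 0.0335, 0.29  ])] top-bottom y mm 3.013791650764888
w11 224 326 [array([0.5505, 0.1596, 0.1175]), array([0.5513, 0.1622, 0.2215])] top-bottom y mm 2.618977345811069
```

```bash
python3 -c "
import cv2,numpy as np
cv2.imwrite('pics/cmp.png',np.hstack([cv2.imread('pics/w6e.png')[:, :390],cv2.imread('pics/w11e.png')[:, :390]]))"
```

```text
(no output)
```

View pics/cmp.png

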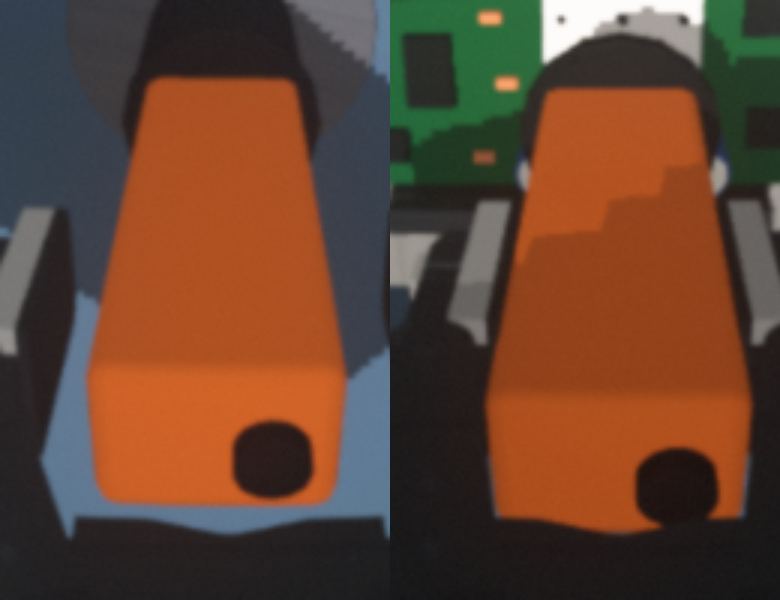

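Call:
{"name": "servo_tool", "arguments": {"increments": "0 0 0 0 0.03 -0.05 2.2; 0 0 0 0 0.03 -0.05 2.2; 0 0 0 0 0.03 -0.05 2.2; 0 0 0 0 0.03 -0.05 2.2; 0 0 0 0 0.03 -0.05 2.2; 0 0 0 0 0.03 -0.05 2.2"}}

```text
time: 11.73
eef_pos: [0.5524, 0.1487, 0.1818]
tcp_rot: [0.721, 0.692, -0.0, -0.0]
contact_force: [0.1, 0.1, -1.8]
opening: 0.371
```

```bash
python3 can.py 12; python3 tip.py scene12 271 290 172 200 .5525 .1487 .057
python3 - <<'E'
from h import *
delta([.5525,.1487,.182],-.041)
for n in("top12",): 
    p,d,K,T=load(n); q=load("top0")[0]; print([ (np.abs(p[a:b,c:e].astype(int)-q[a:b,c:e]).max(2)>60).sum() for a,b,c,e in((225,262,100,170),(120,168,258,325),(140,205,380,435),(284,306,292,312))])
E
```

```text
yellow n 44 u 272 280 v 182 190
272 182 186 | 273 182 187 | 274 183 187 | 275 185 188 | 276 185 188 | 277 184 189 | 278 184 189 | 279 185 190 | 280 185 186 | 
-0.012 0.057 [271.5 185.9]
0 0.057 [275.4 187.9]
0.012 0.057 [279.4 190. ]
-0.012 0.077 [271.3 181.2]
0.012 0.077 [279.4 185.3]
can corners [[265.2, 188.9], [270.8, 181.9], [279.8, 196.4], [285.3, 189.3]]
t 11.8833 pos [0.5524 0.1487 0.1818] yaw_y -0.041 F [-0.9 -0.5 -0.7] open 0.367
turn [-0.  0.  0.] shift cm [ 0.    0.01 -0.02]
[np.int64(0), np.int64(0), np.int64(0), np.int64(143)]
```

View pics/scene12.png

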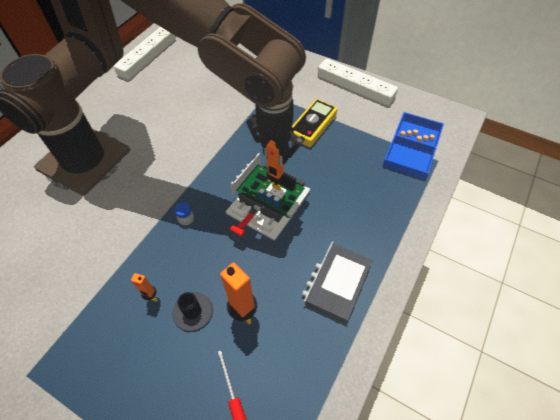

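The final scene view shows the tip over the can at (276,188), the lever down at (240,226) and the jar unmoved at (183,211). The jar's difference in the top view fits shadow or occlusion from the arm. I'm handing the job in.

```bash
python3 -c "
from plant import ctrl
print(ctrl.sign_off())"
```

```text
the job is handed in; nothing more can be done
None
```

I flipped the red cam lever fully over, then took the middle-sized sniffer from its stand and carried it over the card. I handed the job in at about 11.9 s with the gripper still holding it over the can.

- **Lever:** the handle centre measured 54 mm above the bench, which is the end stop (about 1.45 rad). Clamping moved the card about 2 mm towards +y, so I measured the can again afterwards.
- **Centring:** the tool stood at (0.5524, 0.1487). The cameras put the can centre between 0.551 and 0.553 in x and 0.148 and 0.149 in y, so the tip should be centred within about 1 mm. The corner-based scene-camera comparison agrees to about 1 mm. A cruder can centroid from that camera gave y 0.142, which I set aside because it mixed in the can's side faces.
- **Angle and tilt:** the tip's wide side is at -0.041 rad, matching the can. The body's front face looks the same as when it stood in the stand, so it is upright to within about 0.5°.
- **Air gap:** about 4.8 mm by the tool height. The scene image agrees to within 1–2 mm.
- **Contact:** I saw no contact with the card, and the forces read while carrying and placing were no more than the sniffer's weight plus noise.
- **Other things:** the multimeter, spare module and screwdriver areas are unchanged in the top view. The jar area did show a difference there, which I put down to the arm or its shadow. In the scene view the jar is where it was.

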